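# Clamp a knee hinge in the assembly fixture

### The arm

A 7-joint arm with a two-finger parallel gripper is mounted at the origin on the work surface. World frame = base frame: x ahead of the robot, y to its left, z up, the work surface at z = 0. Lengths are in m, angles in rad, forces in N, time in s.
With the tool pointing down it reaches from about 0.4 to 0.85 m from the base axis. Payload 10.4 kg.
Tool frame: the origin (TCP) lies midway between the tips of the shut fingers; the grasp point (between the pads) lies 19 mm behind it; z points along the fingers, y is the line along which they close (so a half turn about z gives the same grasp; the last joint's range is limited). The gripper opens to 85 mm and grips with 20 to 120 N. Pads are 22 mm wide; open, the fingers measure 114 mm over their backs; the gripper's body (76 mm by 85 mm) begins 54 mm behind the grasp point. The pads swing forward as they close: fully open they stand 13 mm farther back than shut.
Start: joints at [-1.361, 0.332, -0.065, 1.46, 0.022, 1.35, -0.088], TCP at [0.144, 0.608, 0.231] pointing down, gripper open.
Joint ranges: [-2.6, 2.6], [-0.5, 2.12], [-1.47, 1.34], [0.16, 2.42], [-1.27, 4.41], [0.06, 2.06], [-2.6, 2.6]. Speed limits (rad/s): [2.22, 2.22, 2.79, 2.79, 3.14, 3.14, 3.14].

### API

Orientations are given as a unit quaternion [x, y, z, w].
In Python, from workcell import get_obs, camera, camera_params, hand_in gives the robot as it stands.
- The arm moves only by the tool carry_out, never from a script. Its argument "commands" is a list that holds one entry, the list of rows, each a list of 6 numbers: the shift along the tool's x, y, z in units of 40 mm (1.0 is 40 mm), then the turn, a rotation vector about the tool's x, y, z in units of 6 degrees (1.0 is 6 degrees). In form: [[[x, y, z, ax, ay, az], ...]]. A call has 1 to 20 rows; each row shifts and turns the commanded pose from where the row before left it, along the tool's axes as they then stand; what a row does not reach is not made up. A row lasts 1/12 s, in which the tool goes at most 41.7 mm and 7.16 degrees, less where a joint would pass 70% of its speed; a pose out of reach is approached as far as the arm can. A call is refused whole if a number of a shift passes 1 or a number of a turn 1, either way. A call with a gripper value outside its range is refused whole. "hand" is the closure, from -1 (fully open) to 1 (shut), set as the call begins (left out, the last holds). The fingers move at their own pace and stop on an object; "force" is the grip in N (left out, the last holds). Time passes only in rows, so rows that do not move let the fingers close. It gives the time, the measured TCP pose, the force, the opening and the grip force at its end, in the units of the state.
- get_obs(): the state, without advancing time (a new reading comes with each control period).
- camera(name): name is "scene" or "top" or "wrist"; returns the picture (384x512x3 uint8, red, green, blue); there is no depth.
- camera_params(name): a dict with "mtx" (3x3 intrinsics, pixels), "R" (3x3) and "t" (3): a world point X has camera coordinates R X + t. Camera axes: x right, y down, z forward; pixel columns grow to the right and rows downward; lengths in m; the calibration is good to about 2 mm. A picture is of the moment at which its call begins: read the wrist's pose just before it. camera_params takes no time and is no camera call; for the wrist camera it gives the pose at the moment of the call.
- hand_in(): hands the job in; it is judged then, once.
The state is a dict: "clock": time; "joint_pos": joint angles; "joint_velocities": joint speeds; "tau": joint torques, N m; "position": TCP position; "ee_rot": TCP orientation; "ft_force": force on the tool from outside, world axes, zero at the start; "torque": the same for the moment, N m; "grip_width": opening from 0.0 (shut) to 1.0 (fully open); "grasp_force": force on a finger pad.
Only numpy, scipy, OpenCV 4.12 (cv2) and the standard library are available. Lean on these libraries where they do the work, as an engineer would, in place of code of your own. Each camera call takes 0.05 s, during which the arm holds its last target. There are 200 camera calls.

### The job

The titanium knee hinge lies in the clamping fixture but short of its end stop: push it along between the rails until it is fully home against the stop. Then run the knurled thumbscrew down, clockwise seen from above, until it seats on the hinge and the resistance clearly rises, and stop there, finger-tight: the hinge must be held firmly but not crushed. Leave the loose parts beside the fixture alone and let go when it is done.

Things in the scene. Friction and masses are not known exactly. Their poses are not given: they have to be found in the camera images.
- nest: bed of the clamping fixture, bolted to the bench: aluminium plate 222 x 120 x 12 mm. Origin on the bench under the thumbscrew's axis; x runs along the rails from the open front (robot's side) to the stop, z up. Plate x -105 to +117 mm. Two steel rails, x -75 to +33 mm, inner faces y +/-21.5 mm, tops z 26 mm. Hinge home: its origin at x 0, y 0, z 12 mm here.
- stop (a point): middle of the end stop's face, which looks down the rails to the open front: at x +40, z 30 mm in the nest's frame. The stop is a steel block 50 mm wide, top 42 mm above the bench; the hinge's flange meets it.
- bridge: dark cast C-shaped bracket with its steel thumbscrew. Origin and axes as nest. Column x 68 to 108, y +/-22 mm; arm 32 mm wide from it over the bed to x -22 mm, z 61 to 78 mm. The screw's blunt 8 mm tip starts 1.9 to 5.4 mm above the hinge's top. 8 mm down per turn clockwise from above: 1.5 to 4.2 rad free turning before it touches (how much is not told), at about 0.03 N m.
- boss (a point): centre of the top of the round boss (32 mm across, z 60 to 82 mm) that the screw passes. Once the tip touches, load on the hinge grows about 110 N per rad; torque while turning grows about 3.5 mN m per N (0.1 N m at 25 N, 0.4 at 100 N), held still about 2 mN m per N (0.18 at 90 N). Finger-tight is 50 to 120 N; above 200 N the hinge is marked. It stays put when let go.
- head (a point): point on the thumbscrew's vertical axis at the height to grip its knurled head, 113 mm above the bench. The head is an upright cylinder 35 mm across, 22 mm tall, free all round and above; its middle starts up to 4 mm above this point and ends 2 mm below it: it sinks 1.27 mm per rad and stops sinking once seated. The arm's top is 35 mm below this point.
- knee: brushed titanium knee hinge, 0.36 to 0.56 kg, loose on its cheek between the rails, 16 to 36 mm short of home. Origin under the axle, in the middle of the block's underside; x along it towards the stop, z up. Block 60 x 40 x 36 mm; on top a round axle cap 26 mm across, top at 39 mm, where the screw bears. To +x a round flange, 36 mm across, face at x +40 mm. It slides at 2 to 4 N.
- sleeve (a point): centre of the flat near end of the hinge's round tube sleeve (34 mm across, axis along the rails), at x -70, z 18 mm in the knee's frame, so 30 mm above the bench: the place to push. Home, it is 70 mm before the screw's axis.
- clamp0: black nylon pylon clamp, a split collar 48 mm across, 24 mm tall, with two bolt ears, loose on the bench beside the fixture; origin at the centre of its underside. Leave alone.
- clamp1: the second black nylon pylon clamp, same as clamp0. Leave alone.
- ring: matte grey carbon socket ring, 92 mm across, 18 mm tall, loose on the bench; origin at the centre of its underside. Leave alone.
- adapter: chrome ankle adapter, a 52 mm flange with a small square pyramid on top, 36 mm tall, loose on the bench; origin at the centre of its underside. Leave alone.
Things that resemble listed ones, but are neither listed nor needed, are in the scene too. Of the things like the knee, leave any that is orange, purple or yellow; of the rest the smaller one is meant.

How it is judged:
By the outcome, as a careful person would: the job done as asked, in the order asked, and still so for the second after the job is handed in, with the robot touching nothing.
It also fails if it takes over 72 s, if anything falls off the work surface, if the arm or the gripper's body presses on something with over 40 N, if the wrist force passes 120 N, or if a joint passes its speed limit or range.

## Working session

There is one attempt and no reset: what is moved stays moved. The work goes in short steps, Python scripts to look and compute and a tool call to move; the robot and the scene stay as the last step left them, time stands still between calls to the robot, and variables do not carry over. Pictures are saved under pics/ and viewed, at most 10 in all, crops included, and the job is handed in when it is done.

Besides the shell and the picture viewer there is one more tool, called after "Emit:" as name(argument=value, ...) on one line, values as JSON. carry_out: Moves the arm, as the interface text tells. Its arguments: {"type":"object","properties":{"commands":{"type":"array"},"hand":{"type":"number"},"force":{"type":"number"}},"required":["commands"]}

```bash
mkdir -p pics
python3 - <<'E'
from workcell import *
import cv2
print(get_obs())
for n in("scene","top"):
    p=camera_params(n);print(n,p)
    cv2.imwrite(f"pics/{n}0.png",camera(n)[:,:,::-1])
E
```

```text
{'clock': 0.0, 'joint_pos': array([-1.36063093,  0.33288947, -0.06470196,  1.46096124,  0.02155987,
        1.34989022, -0.08851647]), 'joint_velocities': array([ 5.89694998e-05, -1.44383037e-04,  1.58799737e-04,  1.60660781e-05,
       -9.06548230e-04, -2.21261467e-03, -5.30351560e-04]), 'tau': array([ 6.12964868e-04, -6.25451303e+01,  4.95358603e-02, -3.91606450e+01,
        1.61970116e-02,  9.86825471e-03, -6.34174739e-05]), 'position': array([0.14407128, 0.60777417, 0.23049542]), 'ee_rot': array([ 1.16121124e-01,  9.93234794e-01, -7.24032485e-04, -7.06181386e-05]), 'ft_force': array([-0.20021976, -0.08986866,  0.47360917]), 'torque': array([-0.01788535, -0.01454406, -0.04021776]), 'grasp_force': 0.0, 'grip_width': 1.0027572186293716}
scene {'mtx': array([[398.92472913,   0.        , 257.69473207],
       [  0.        , 398.92472913, 191.64486357],
       [  0.        ,   0.        ,   1.        ]]), 'R': array([[ 0.38353397,  0.92352228, -0.00288041],
       [ 0.6867956 , -0.28730501, -0.66765832],
       [-0.61742489,  0.2540914 , -0.74446227]]), 't': array([-0.20252413, -0.36643547,  1.37943081])}
top {'mtx': array([[412.82305991,   0.        , 255.13504343],
       [  0.        , 412.82305991, 190.2534818 ],
       [  0.        ,   0.        ,   1.        ]]), 'R': array([[-0.00280777, -0.99998921, -0.00370023],
       [-0.99068995,  0.00328526, -0.1360979 ],
       [ 0.13610859,  0.00328365, -0.99068848]]), 't': array([-0.03584008,  0.59868741,  1.05755561])}
```

View pics/scene0.png

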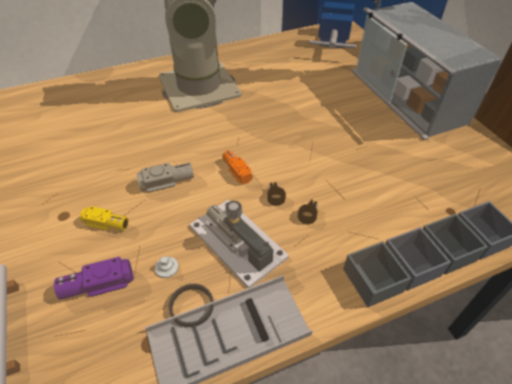

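View pics/top0.png

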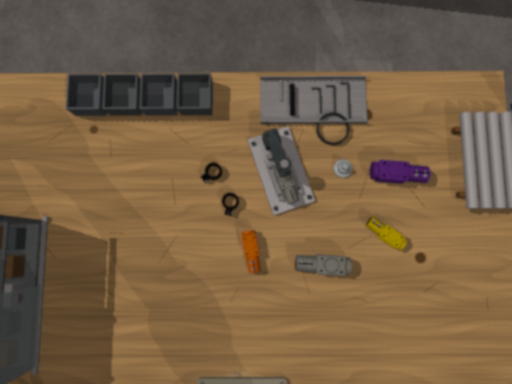

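The scene shows the fixture at (238,240), with its bridge, head (233,208) and column at the far end. In the top view the fixture is at (282,170).

Things like the knee in the top view are: the grey hinge in the fixture (~288,185), a larger loose grey one (324,265), orange (252,252), purple (400,172) and yellow (388,233). The smaller grey one, in the fixture, fits the description. I'll confirm it in a crop.

```bash
cat > h.py <<'E'
from workcell import *
import numpy as np, cv2
def ray(n,uv,z,p=None):
    p=p or camera_params(n); R,t=p["R"],p["t"]
    d=R.T@np.linalg.inv(p["mtx"])@[uv[0],uv[1],1]; c=-R.T@t
    return c+d*(z-c[2])/d[2]
def proj(n,X,p=None):
    p=p or camera_params(n); q=p["mtx"]@(p["R"]@np.asarray(X,float)+p["t"]); return q[:2]/q[2]
E
python3 - <<'E'
from h import *
a=cv2.imread("pics/top0.png"); s=cv2.imread("pics/scene0.png")
hsv=cv2.cvtColor(a,cv2.COLOR_BGR2HSV)
m=np.uint8((hsv[...,1]<70)*255); w=np.zeros_like(m); w[118:225,240:322]=255
m&=w; 
m[:126]=0
m=cv2.morphologyEx(m,cv2.MORPH_OPEN,np.ones((3,3)))
c=max(cv2.findContours(m,0,2)[0],key=cv2.contourArea)
r=cv2.minAreaRect(c);b=cv2.boxPoints(r);print(b)
W=np.array([ray("top",q,.012) for q in b]);print(W.round(4),[np.linalg.norm(W[i]-W[i-1]).round(4) for i in range(4)])
k=cv2.resize(a[118:222,240:325],None,fx=5,fy=5,interpolation=2)
l=cv2.resize(s[190:290,180:295],None,fx=3.8,fy=3.8,interpolation=2); 
o=np.zeros((max(k.shape[0],l.shape[0]),k.shape[1]+l.shape[1]-65,3),np.uint8)
l=l[:,:o.shape[1]-k.shape[1]]
o[:k.shape[0],:k.shape[1]]=k;o[:l.shape[0],k.shape[1]:]=l
print(o.shape);cv2.imwrite("pics/c1.png",o)
E
```

```text
[[245.66518 138.26245]
 [287.66516 123.26245]
 [315.35748 200.8009 ]
 [273.35748 215.8009 ]]
[[ 0.7485 -0.0117  0.012 ]
 [ 0.7911 -0.129   0.012 ]
 [ 0.573  -0.2013  0.012 ]
 [ 0.5325 -0.0867  0.012 ]] [np.float64(0.2286), np.float64(0.1248), np.float64(0.2297), np.float64(0.1215)]
(520, 797, 3)
```

View pics/c1.png

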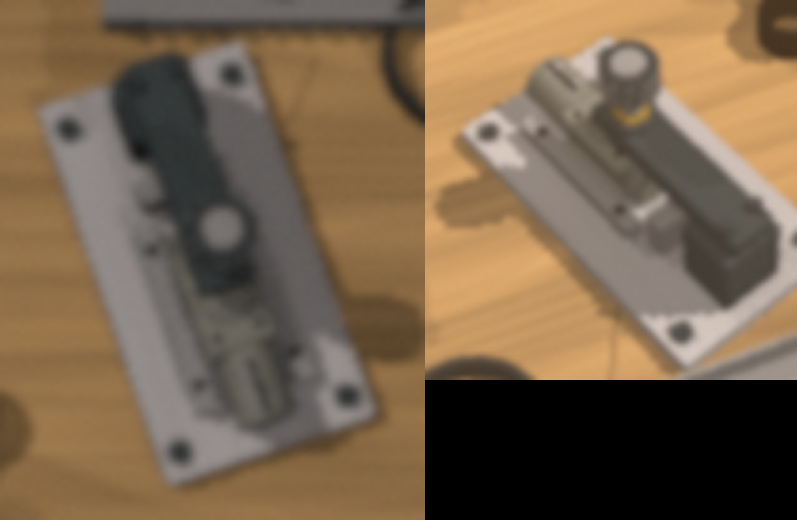

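The crop confirms it: the plain brushed-titanium hinge sits between the rails in the fixture, with its sleeve end near crop (265,405). The thumbscrew's head is at crop (222,228), and the plate's four bolt holes are clearly visible. I'll compute the pose from the holes.

Run:
```python
from h import *
g=cv2.imread("pics/top0.png",0).astype(float)
P=[]
for u,v in[(68,129),(233,74),(348,396),(180,452)]:
    u,v=240+u/5-.4,118+v/5-.4
    U,V=int(round(u)),int(round(v)); k=g[V-3:V+4,U-3:U+4]; w=np.clip(np.percentile(k,65)-k,0,None)
    yy,xx=np.mgrid[V-3:V+4,U-3:U+4]; q=((w*xx).sum()/w.sum(),(w*yy).sum()/w.sum())
    P.append(ray("top",q,.012)); print(np.round((u,v),1),np.round(q,1),P[-1].round(4))
P=np.array(P); c=P.mean(0); d=P[0]+P[1]-P[2]-P[3]; yaw=np.arctan2(d[1],d[0]); e=np.array([np.cos(yaw),np.sin(yaw),0])
y2=P[0]+P[3]-P[1]-P[2]
print("yaw",yaw,np.arctan2(-y2[0],y2[1]),"L",np.linalg.norm(d)/2,np.linalg.norm(y2)/2,"origin",c-.006*e)
h=ray("top",(240+222/5-.4,118+228/5-.4),.127);print("head top",h)
h=ray("scene",(180+(628-425)/3.8-.4,190+63/3.8-.4),.127);print("head scene",h)
o=c-.006*e; o[2]=0
s=ray("top",(240+268/5-.4,118+425/5-.4),.03); print("sleeve end rel",(s-o)@e, (s-o)@[-e[1],e[0],0])
ob=get_obs();print(ob["clock"])
```

```text
[253.2 143.4] [253.4 143.4] [ 0.7337 -0.0332  0.012 ]
[286.2 132.4] [286.  132.6] [ 0.7643 -0.124   0.012 ]
[309.2 196.8] [309.3 196.7] [ 0.5843 -0.1851  0.012 ]
[275.6 208. ] [275.5 208. ] [ 0.5537 -0.0928  0.012 ]
yaw 0.32355606065358444 0.32234605013497225 L 0.18985464419346537 0.0965422366964549 origin [ 0.65330127 -0.11069931  0.012     ]
head top [ 0.65400139 -0.10949432  0.127     ]
head scene [ 0.65622441 -0.10988183  0.127     ]
sleeve end rel -0.09152297818076983 0.00043898633804779694
0.1
```

Origin ≈ (0.654, -0.110), yaw 0.323, head consistent in both views, and the sleeve is about 21 mm short of home. Next is the approach, with the fingers shut.

Emit:
carry_out(commands=[[[-0.85, -0.35, 0, 0, 0, 0], [-0.85, -0.35, 0, 0, 0, 0], [-0.85, -0.35, 0, 0, 0, 0], [-0.85, -0.35, 0, 0, 0, 0], [-0.85, -0.35, 0, 0, 0, 0], [-0.85, -0.35, 0, 0, 0, 0], [-0.85, -0.35, 0, 0, 0, 0], [-0.85, -0.35, 0, 0, 0, 0], [-0.85, -0.35, 0, 0, 0, 0], [-0.85, -0.35, 0, 0, 0, 0], [-0.85, -0.35, 0, 0, 0, 0], [-0.85, -0.35, 0, 0, 0, 0], [0, 0, 0, 0, 0, 0]]], hand=1, force=40)

```text
clock: 1.18
position: [0.5085, 0.3433, 0.2309]
ee_rot: [0.121, 0.993, -0.002, 0.001]
ft_force: [0.9, -0.8, -0.2]
grip_width: 0.001
grasp_force: 0.0
```

```bash
cat >> h.py <<'E'
from scipy.spatial.transform import Rotation as Ro
O=np.array([.654,-.110,0]); YAW=.323; E=np.array([np.cos(YAW),np.sin(YAW),0]); N=np.array([-E[1],E[0],0])
def plan(nx,ny,z,yawx=None):
    "shift (units of 40mm, current tool axes) to nest point; turn in units of 6deg (tool frame) to tool-x at YAW or +pi, pointing down"
    o=get_obs(); r=Ro.from_quat(o["ee_rot"]); T=O+nx*E+ny*N+[0,0,z]
    rel=o["position"]-O
    print("t",o["clock"],"nest pos",(rel@E).round(4),(rel@N).round(4),rel[2].round(4),"q",o["joint_pos"].round(2),"F",o["ft_force"].round(1),"M",o["torque"].round(3))
    print("shift",(r.inv().apply(T-o["position"])/.04).round(2))
    for y in ([YAW,YAW+np.pi] if yawx is None else [yawx]):
        x=np.array([np.cos(y),np.sin(y),0]); z_=np.array([0,0,-1.]); g=Ro.from_matrix(np.c_[x,np.cross(z_,x),z_])
        print("turn",(np.degrees((r.inv()*g).as_rotvec())/6).round(2))
E
python3 -c "
from h import *
plan(-.125,0,.15)"
```

```text
t 1.1833 nest pos 0.0059 0.476 0.2309 q [-0.83  0.3   0.2   1.51 -0.06  1.34  0.7 ] F [ 0.9 -0.8 -0.2] M [-0.044 -0.019 -0.02 ]
shift [ -3.61 -11.79   2.07]
turn [ 0.03  0.05 24.6 ]
turn [-0.04  0.02 -5.4 ]
```

Emit:
carry_out(commands=[[[-0.28, -0.91, 0, 0, 0, 0], [-0.28, -0.91, 0, 0, 0, 0], [-0.28, -0.91, 0, 0, 0, 0], [-0.28, -0.91, 0, 0, 0, 0], [-0.28, -0.91, 0, 0, 0, 0], [-0.28, -0.91, 0, 0, 0, 0], [-0.28, -0.91, 0, 0, 0, 0], [-0.28, -0.91, 0, 0, 0, 0], [-0.28, -0.91, 0, 0, 0, 0], [-0.28, -0.91, 0, 0, 0, 0], [-0.28, -0.91, 0, 0, 0, 0], [-0.28, -0.91, 0, 0, 0, 0], [-0.28, -0.91, 0, 0, 0, 0], [0, 0, 0, 0, 0, -0.9], [0, 0, 0, 0, 0, -0.9], [0, 0, 0, 0, 0, -0.9], [0, 0, 0, 0, 0, -0.9], [0, 0, 0, 0, 0, -0.9], [0, 0, 0, 0, 0, -0.9], [0, 0, 0, 0, 0, 0]]])

```text
clock: 2.85
position: [0.5347, -0.1432, 0.231]
ee_rot: [-0.168, 0.986, 0.0, -0.0]
ft_force: [-0.2, 0.0, -0.5]
grip_width: -0.004
grasp_force: 0.0
```

```bash
python3 -c "
from h import *
plan(-.125,0,.022)
p=camera_params('wrist');im=camera('wrist');cv2.imwrite('pics/w1.png',im[:,:,::-1])
a=cv2.imread('pics/w1.png')
for n,X in dict(sleeve=O-.0915*E+[0,0,.03],head=O+[0,0,.125],corner=O-.105*E+.06*N+[0,0,.012]).items(): print(n,proj('wrist',X,p).round(0))
"
```

```text
t 2.85 nest pos -0.1237 0.0063 0.231 q [-0.24  0.18  0.48  1.68 -0.08  1.31  2.16] F [-0.2  0.  -0.5] M [0.029 0.009 0.036]
shift [ 0.03 -0.16  5.22]
turn [ 1.000e-02  1.000e-02 -2.987e+01]
turn [ 0.   -0.    0.13]
sleeve [252. 195.]
head [249. 330.]
corner [307. 179.]
```

View pics/w1.png

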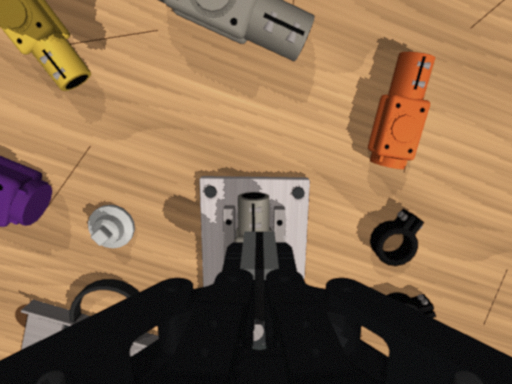

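The wrist picture shows the plate's front edge at row 178 (corner at (309,179), predicted (307,179)) and the sleeve end at (254,195), predicted (252,195). So the pose is good to about 2 mm, and I'll descend in front of the sleeve.

Emit:
carry_out(commands=[[[0.03, -0.13, 0, 0, 0, 0.13], [0, 0, 0.9, 0, 0, 0], [0, 0, 0.9, 0, 0, 0], [0, 0, 0.9, 0, 0, 0], [0, 0, 0.9, 0, 0, 0], [0, 0, 0.8, 0, 0, 0], [0, 0, 0.5, 0, 0, 0], [0, 0, 0.3, 0, 0, 0], [0, 0, 0, 0, 0, 0], [-0.2, 0, 0, 0, 0, 0], [-0.2, 0, 0, 0, 0, 0], [0, 0, 0, 0, 0, 0]]])

```text
clock: 3.9
position: [0.5539, -0.1428, 0.0251]
ee_rot: [-0.159, 0.987, -0.0, 0.002]
ft_force: [1.1, -1.0, 1.4]
grip_width: -0.006
grasp_force: 0.0
```

```bash
python3 -c "
from h import *
plan(-.085,.001,.022,YAW+np.pi)"
```

```text
t 3.9 nest pos -0.1053 0.0007 0.0251 q [-0.18  0.44  0.43  1.83 -0.23  0.91  2.24] F [ 1.1 -1.   1.4] M [ 0.015 -0.005 -0.017]
shift [-0.51  0.01  0.08]
turn [-0.01  0.04 -0.03]
```

Emit:
carry_out(commands=[[[-0.05, 0, 0.04, 0, 0, 0], [-0.05, 0, 0, 0, 0, 0], [-0.05, 0, 0, 0, 0, 0], [-0.05, 0, 0, 0, 0, 0], [-0.05, 0, 0, 0, 0, 0], [-0.05, 0, 0, 0, 0, 0], [-0.05, 0, 0, 0, 0, 0], [-0.05, 0, 0, 0, 0, 0], [-0.05, 0, 0, 0, 0, 0], [0, 0, 0, 0, 0, 0]]])

```text
clock: 4.73
position: [0.5682, -0.1379, 0.0217]
ee_rot: [-0.159, 0.987, 0.0, 0.0]
ft_force: [-0.9, -0.5, 1.4]
grip_width: -0.005
grasp_force: 0.9
```

```bash
python3 -c "
from h import *
plan(-.081,.001,.022,YAW+np.pi)"
```

```text
t 4.7333 nest pos -0.0902 0.0008 0.0217 q [-0.18  0.47  0.42  1.8  -0.24  0.92  2.23] F [-0.9 -0.5  1.4] M [-0.177  0.353 -0.004]
shift [-0.23  0.01 -0.01]
turn [-0.    0.   -0.03]
```

Emit:
carry_out(commands=[[[-0.04, 0, 0, 0, 0, 0], [-0.04, 0, 0, 0, 0, 0], [-0.04, 0, 0, 0, 0, 0], [-0.04, 0, 0, 0, 0, 0], [-0.03, 0, 0, 0, 0, 0], [0, 0, 0, 0, 0, 0]]])

```text
clock: 5.23
position: [0.5754, -0.1355, 0.0216]
ee_rot: [-0.159, 0.987, 0.0, 0.0]
ft_force: [-1.7, 0.4, 0.2]
grip_width: -0.002
grasp_force: 1.0
```

```bash
python3 -c "
from h import *
plan(-.081,.001,.022,YAW+np.pi)"
```

```text
t 5.2333 nest pos -0.0826 0.0008 0.0216 q [-0.19  0.49  0.42  1.78 -0.24  0.93  2.23] F [-1.7  0.4  0.2] M [-0.138  0.349 -0.049]
shift [-0.04  0.01 -0.01]
turn [-0.    0.   -0.03]
```

Emit:
carry_out(commands=[[[-0.02, 0, 0, 0, 0, 0], [-0.02, 0, 0, 0, 0, 0], [-0.02, 0, 0, 0, 0, 0], [0, 0, 0, 0, 0, 0]]])

```text
clock: 5.57
position: [0.5774, -0.1348, 0.0216]
ee_rot: [-0.159, 0.987, 0.0, 0.0]
ft_force: [-2.5, -0.9, 1.3]
grip_width: -0.003
grasp_force: 1.3
```

Emit:
carry_out(commands=[[[-0.02, 0, 0, 0, 0, 0], [-0.02, 0, 0, 0, 0, 0], [0, 0, 0, 0, 0, 0]]])

```text
clock: 5.82
position: [0.5778, -0.1348, 0.0216]
ee_rot: [-0.159, 0.987, 0.0, -0.001]
ft_force: [-8.2, -1.4, 6.3]
grip_width: 0.001
grasp_force: 4.3
```

```bash
python3 -c "
from h import *
plan(-.081,.001,.022,YAW+np.pi)"
```

```text
t 5.8167 nest pos -0.0802 0.0007 0.0216 q [-0.19  0.49  0.42  1.77 -0.24  0.93  2.23] F [-8.2 -1.4  6.3] M [-0.249  1.676  0.007]
shift [ 0.02  0.01 -0.01]
turn [ 0.01 -0.02 -0.04]
```

The force is rising at the expected home position. One more nudge to confirm.

Emit:
carry_out(commands=[[[-0.02, 0, 0, 0, 0, 0], [-0.02, 0, 0, 0, 0, 0], [0, 0, 0, 0, 0, 0]]])

```text
clock: 6.07
position: [0.5778, -0.1349, 0.0215]
ee_rot: [-0.158, 0.987, 0.0, -0.002]
ft_force: [-15.0, -1.6, 11.6]
grip_width: -0.003
grasp_force: 7.7
```

```bash
python3 -c "
from h import *
plan(-.12,.001,.022,YAW+np.pi)"
```

```text
t 6.0667 nest pos -0.0802 0.0006 0.0215 q [-0.19  0.49  0.42  1.77 -0.24  0.93  2.22] F [-15.   -1.6  11.6] M [-0.437  3.064  0.071]
shift [ 1.    0.01 -0.01]
turn [ 0.02 -0.04 -0.05]
```

The hinge is home: 15 N with no movement, at the expected position. I'll back off, rise and open.

Emit:
carry_out(commands=[[[0.2, 0, 0, 0, 0, 0], [0.8, 0, 0, 0, 0, 0], [0, 0, -0.9, 0, 0, 0], [0, 0, -0.9, 0, 0, 0], [0, 0, -0.9, 0, 0, 0], [0, 0, -0.9, 0, 0, 0], [0, 0, -0.9, 0, 0, 0], [0, 0, 0, 0, 0, -0.8], [0, 0, 0, 0, 0, -0.8], [0, 0, 0, 0, 0, 0]]])

```text
clock: 6.9
position: [0.5431, -0.1461, 0.2026]
ee_rot: [-0.243, 0.97, -0.0, 0.001]
ft_force: [-0.4, 0.3, -0.4]
grip_width: -0.001
grasp_force: 0.0
```

Emit:
carry_out(commands=[[[0, 0, 0, 0, 0, 0], [0, 0, 0, 0, 0, 0], [0, 0, 0, 0, 0, 0], [0, 0, 0, 0, 0, 0]]], hand=-1)

```text
clock: 7.23
position: [0.5423, -0.1465, 0.2013]
ee_rot: [-0.24, 0.971, 0.0, -0.0]
ft_force: [-0.3, -0.6, 0.1]
grip_width: 0.562
grasp_force: 0.0
```

```bash
python3 -c "
from h import *
plan(.001,.0005,.092,YAW+np.pi)
for n in('scene','top'): cv2.imwrite(f'pics/{n}1.png',camera(n)[:,:,::-1])
a=cv2.imread('pics/top1.png')[118:222,240:325];s=cv2.imread('pics/scene1.png')[190:290,180:295]
cv2.imwrite('pics/c2.png',np.hstack([cv2.resize(a,(395,500),interpolation=2),cv2.resize(s,(400,500),interpolation=2)]))
"
```

```text
t 7.2333 nest pos -0.1175 0.0009 0.2013 q [-0.22  0.22  0.47  1.7  -0.1   1.25  2.33] F [-0.3 -0.6  0.1] M [-0.014 -0.025  0.026]
shift [-2.92 -0.49  2.73]
turn [ 0.   -0.    1.55]
```

View pics/c2.png

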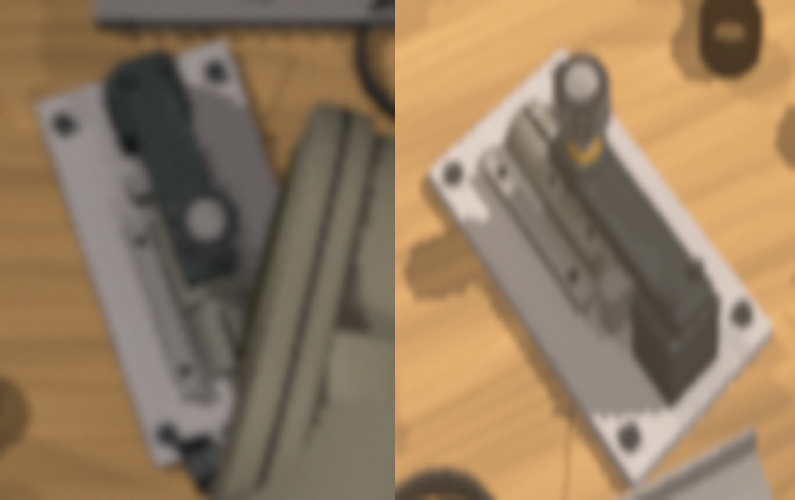

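The hinge now sits up against the stop block (scene crop ~(605,300)), with the head at scene crop (581,82) and top crop (207,217). Moving over the head and descending.

Emit:
carry_out(commands=[[[-0.97, -0.16, 0, 0, 0, 0], [-0.97, -0.16, 0, 0, 0, 0], [-0.97, -0.16, 0, 0, 0, 0], [0, 0, 0, 0, 0, -0.8], [0, 0, 0.5, 0, 0, 0], [0, 0, 0, 0, 0, 0]]], hand=-1)

```text
clock: 7.83
position: [0.6532, -0.1085, 0.1778]
ee_rot: [-0.281, 0.96, 0.001, -0.002]
ft_force: [-1.0, -0.5, -0.5]
grip_width: 1.003
grasp_force: 0.0
```

```bash
python3 -c "
from h import *
plan(.001,.0005,.092,YAW+np.pi)"
```

```text
t 7.8333 nest pos -0.0003 0.0017 0.1778 q [-0.21  0.47  0.42  1.44 -0.19  1.28  2.37] F [-1.  -0.5 -0.5] M [-0.024  0.023  0.065]
shift [-0.03 -0.04  2.14]
turn [ 0.02 -0.04  2.37]
```

Emit:
carry_out(commands=[[[-0.03, -0.04, 0.5, 0, 0, 0], [0, 0, 0.6, 0, 0, 0], [0, 0, 0.6, 0, 0, 0], [0, 0, 0.4, 0, 0, 0], [0, 0, 0, 0, 0, 0], [0, 0, 0, 0, 0, 0]]])

```text
clock: 8.33
position: [0.6556, -0.1099, 0.0979]
ee_rot: [-0.281, 0.96, 0.0, -0.001]
ft_force: [-0.5, 0.3, -0.8]
grip_width: 0.999
grasp_force: 0.0
```

Emit:
carry_out(commands=[[[0, 0, 0, 0, 0, 0], [0, 0, 0, 0, 0, 0], [0, 0, 0, 0, 0, 0], [0, 0, 0, 0, 0, 0], [0, 0, 0, 0, 0, 0], [0, 0, 0, 0, 0, 0], [0, 0, 0, 0, 0, 0], [0, 0, 0, 0, 0, 0]]], hand=1, force=60)

```text
clock: 9.0
position: [0.6562, -0.1087, 0.099]
ee_rot: [-0.282, 0.959, 0.001, 0.0]
ft_force: [-5.0, 4.4, 8.9]
grip_width: 0.389
grasp_force: 58.8
```

```bash
python3 -c "
from h import *
plan(.001,.0005,.092,YAW+np.pi)"
```

```text
t 9.0 nest pos 0.0025 0.0006 0.099 q [-0.2   0.54  0.4   1.51 -0.22  1.14  2.39] F [-5.   4.4  8.9] M [0.69  1.023 0.008]
shift [0.04 0.01 0.17]
turn [0.01 0.01 2.37]
```

Emit:
carry_out(commands=[[[0, 0, 0.003, 0, 0, 1], [0, 0, 0.003, 0, 0, 1], [0, 0, 0.003, 0, 0, 1], [0, 0, 0.003, 0, 0, 1], [0, 0, 0.003, 0, 0, 1], [0, 0, 0.003, 0, 0, 1], [0, 0, 0.003, 0, 0, 1], [0, 0, 0.003, 0, 0, 1]]])

```text
clock: 9.67
position: [0.6558, -0.1098, 0.0979]
ee_rot: [0.136, 0.991, 0.0, -0.0]
ft_force: [-6.9, 1.7, 8.7]
grip_width: 0.39
grasp_force: 58.9
```

```bash
cat > m.py <<'E'
from h import *
o=get_obs(); r=Ro.from_quat(o["ee_rot"]); x=r.apply([1,0,0])
print("t",o["clock"].__round__(2),"tool-x yaw",np.arctan2(x[1],x[0]).round(3),"Mz",o["torque"][2].round(3),"M",o["torque"].round(2),"F",o["ft_force"].round(1),"j7",o["joint_pos"][6].round(2),"pos",(o["position"]-O).round(4),"grip",o["grip_width"],o["grasp_force"])
E
python3 m.py
```

```text
t 9.67 tool-x yaw 2.869 Mz 0.033 M [-0.12  1.48  0.03] F [-6.9  1.7  8.7] j7 1.62 pos [0.0018 0.0002 0.0979] grip 0.3900523836872717 58.88693869113922
```

Emit:
carry_out(commands=[[[0, 0, 0.003, 0, 0, 1], [0, 0, 0.003, 0, 0, 1], [0, 0, 0.003, 0, 0, 1], [0, 0, 0.003, 0, 0, 1], [0, 0, 0.003, 0, 0, 1], [0, 0, 0.003, 0, 0, 1], [0, 0, 0.003, 0, 0, 1], [0, 0, 0.003, 0, 0, 1]]])

```text
clock: 10.33
position: [0.6546, -0.1101, 0.0968]
ee_rot: [0.527, 0.85, -0.0, -0.001]
ft_force: [-10.5, 0.7, 12.9]
grip_width: 0.392
grasp_force: 59.3
```

```bash
python3 m.py
```

```text
t 10.33 tool-x yaw 2.031 Mz 0.088 M [-0.01  3.09  0.09] F [-10.5   0.7  12.9] j7 0.86 pos [ 0.0006 -0.0001  0.0968] grip 0.391590597343721 59.25609827041626
```

Emit:
carry_out(commands=[[[0, 0, 0, 0, 0, 1], [0, 0, 0, 0, 0, 1]]])

```text
clock: 10.5
position: [0.6543, -0.11, 0.0966]
ee_rot: [0.613, 0.79, -0.001, -0.002]
ft_force: [-11.6, 1.7, 10.1]
grip_width: 0.389
grasp_force: 59.2
```

```bash
python3 m.py
```

```text
t 10.5 tool-x yaw 1.821 Mz 0.009 M [0.19 3.25 0.01] F [-11.6   1.7  10.1] j7 0.68 pos [0.0003 0.     0.0966] grip 0.3887040317606664 59.179778695106506
```

Emit:
carry_out(commands=[[[0.012, -0.048, 0, 0, 0, 0.5], [0, 0, 0.002, 0, 0, 1], [0, 0, 0.002, 0, 0, 1], [0, 0, 0.002, 0, 0, 1]]])

```text
clock: 10.83
position: [0.6534, -0.1094, 0.0962]
ee_rot: [0.747, 0.665, -0.0, -0.001]
ft_force: [-4.6, 1.1, 6.8]
grip_width: 0.387
grasp_force: 59.7
```

```bash
python3 m.py
```

```text
t 10.83 tool-x yaw 1.456 Mz 0.05 M [0.45 1.78 0.05] F [-4.6  1.1  6.8] j7 0.35 pos [-0.0006  0.0006  0.0962] grip 0.3868967893950985 59.67105031013489
```

Emit:
carry_out(commands=[[[0, 0, 0.003, 0, 0, 1], [0, 0, 0.003, 0, 0, 1], [0, 0, 0.003, 0, 0, 1]]])

```text
clock: 11.08
position: [0.6533, -0.109, 0.0958]
ee_rot: [0.841, 0.54, -0.0, -0.001]
ft_force: [-6.7, 3.2, 7.1]
grip_width: 0.387
grasp_force: 59.8
```

```bash
python3 m.py
```

```text
t 11.08 tool-x yaw 1.142 Mz 0.041 M [0.83 1.96 0.04] F [-6.7  3.2  7.1] j7 0.07 pos [-0.0007  0.001   0.0958] grip 0.38702696623349314 59.77325677871704
```

Emit:
carry_out(commands=[[[0, 0, 0.003, 0, 0, 1], [0, 0, 0.003, 0, 0, 1], [0, 0, 0.003, 0, 0, 1]]])

```text
clock: 11.33
position: [0.6533, -0.1086, 0.0955]
ee_rot: [0.916, 0.402, -0.0, -0.002]
ft_force: [-7.4, 3.9, 8.5]
grip_width: 0.385
grasp_force: 59.9
```

```bash
python3 m.py
```

```text
t 11.33 tool-x yaw 0.828 Mz 0.03 M [1.28 2.05 0.03] F [-7.4  3.9  8.5] j7 -0.21 pos [-0.0007  0.0014  0.0955] grip 0.38535632708437656 59.91378128528595
```

Emit:
carry_out(commands=[[[0, 0, 0.003, 0, 0, 1], [0, 0, 0.003, 0, 0, 1], [0, 0, 0.003, 0, 0, 1]]])

```text
clock: 11.58
position: [0.6535, -0.1082, 0.0953]
ee_rot: [0.967, 0.254, -0.0, -0.002]
ft_force: [-7.5, 4.8, 10.0]
grip_width: 0.392
grasp_force: 60.1
```

```bash
python3 m.py
```

```text
t 11.58 tool-x yaw 0.514 Mz 0.089 M [1.61 2.   0.09] F [-7.5  4.8 10. ] j7 -0.49 pos [-0.0005  0.0018  0.0953] grip 0.3915738776280105 60.10922849178314
```

Emit:
carry_out(commands=[[[0, 0, 0, 0, 0, 1], [0, 0, 0, 0, 0, 1]]])

```text
clock: 11.75
position: [0.6536, -0.1079, 0.0952]
ee_rot: [0.988, 0.152, -0.0, -0.002]
ft_force: [-7.5, 5.1, 8.4]
grip_width: 0.391
grasp_force: 60.0
```

```bash
python3 m.py
```

```text
t 11.75 tool-x yaw 0.305 Mz 0.118 M [1.68 1.72 0.12] F [-7.5  5.1  8.4] j7 -0.67 pos [-0.0004  0.0021  0.0952] grip 0.39078256610093415 60.022079944610596
```

Emit:
carry_out(commands=[[[0, 0, 0, 0, 0, 1], [0, 0, 0, 0, 0, 1]]])

```text
clock: 11.92
position: [0.6538, -0.1078, 0.0951]
ee_rot: [0.999, 0.048, -0.001, -0.002]
ft_force: [-6.2, 5.7, 7.4]
grip_width: 0.392
grasp_force: 59.8
```

```bash
python3 m.py
```

```text
t 11.92 tool-x yaw 0.095 Mz 0.069 M [1.77 1.42 0.07] F [-6.2  5.7  7.4] j7 -0.86 pos [-0.0002  0.0022  0.0951] grip 0.3919480644744371 59.8466420173645
```

Emit:
carry_out(commands=[[[0, 0, 0, 0, 0, 1], [0, 0, 0, 0, 0, 1]]])

```text
clock: 12.08
position: [0.6539, -0.1077, 0.0951]
ee_rot: [0.998, -0.057, -0.001, -0.002]
ft_force: [-5.9, 5.7, 5.5]
grip_width: 0.389
grasp_force: 59.7
```

```bash
python3 m.py
```

```text
t 12.08 tool-x yaw -0.114 Mz 0.18 M [1.75 1.19 0.18] F [-5.9  5.7  5.5] j7 -1.05 pos [-0.0001  0.0023  0.0951] grip 0.38870422179472797 59.69957649707794
```

Emit:
carry_out(commands=[[[0, 0, 0, 0, 0, 1]]])

```text
clock: 12.17
position: [0.654, -0.1076, 0.095]
ee_rot: [0.994, -0.109, -0.001, -0.002]
ft_force: [-4.3, 6.1, 6.1]
grip_width: 0.39
grasp_force: 59.6
```

```bash
python3 m.py; python3 -c "
from h import *
a=[]
for i in range(12): camera('wrist'); a.append(get_obs()['torque'][2])
print(np.round(a,3),np.mean(a[2:]),get_obs()['clock'])"
```

```text
t 12.17 tool-x yaw -0.218 Mz 0.154 M [1.74 0.98 0.15] F [-4.3  6.1  6.1] j7 -1.14 pos [0.     0.0024 0.095 ] grip 0.39002958548063177 59.639378786087036
[-0.039  0.041  0.075  0.033  0.066  0.11   0.026  0.093  0.035  0.039
  0.067  0.038] 0.0583441339694849 12.7667
```

Emit:
carry_out(commands=[[[0, 0, 0, 0, 0, 1], [0, 0, 0, 0, 0, 1], [0, 0, 0, 0, 0, 1]]])

```text
clock: 13.02
position: [0.6543, -0.1075, 0.0949]
ee_rot: [0.965, -0.263, -0.001, -0.002]
ft_force: [-3.7, 5.6, 4.9]
grip_width: 0.39
grasp_force: 60.2
```

```bash
python3 m.py; python3 -c "
from h import *
a=[]
for i in range(16): camera('wrist'); a.append(get_obs()['torque'][2])
print(np.round(a,3),np.mean(a[2:]),get_obs()['clock'])"; python3 m.py
```

```text
t 13.02 tool-x yaw -0.532 Mz 0.227 M [1.64 0.53 0.23] F [-3.7  5.6  4.9] j7 -1.43 pos [0.0003 0.0025 0.0949] grip 0.3895338130527944 60.218090415000916
[0.084 0.085 0.085 0.073 0.057 0.024 0.056 0.025 0.089 0.044 0.102 0.061
 0.088 0.061 0.069 0.091] 0.06614614985997944 13.8167
t 13.82 tool-x yaw -0.527 Mz 0.091 M [1.7  0.57 0.09] F [-3.7  6.4  5.5] j7 -1.43 pos [0.0003 0.0026 0.0948] grip 0.39324532263847817 60.42642652988434
```

Emit:
carry_out(commands=[[[0, 0, 0, 0, 0, 0.3], [0, 0, 0, 0, 0, 0.3]]])

```text
clock: 13.98
position: [0.6544, -0.1074, 0.0948]
ee_rot: [0.957, -0.291, -0.001, -0.002]
ft_force: [-3.7, 6.0, 4.0]
grip_width: 0.391
grasp_force: 60.3
```

```bash
python3 m.py
```

```text
t 13.98 tool-x yaw -0.591 Mz 0.19 M [1.62 0.48 0.19] F [-3.7  6.   4. ] j7 -1.49 pos [0.0004 0.0026 0.0948] grip 0.3910484115772537 60.305519700050354
```

Emit:
carry_out(commands=[[[0, 0, 0, 0, 0, 0.3]]])

```text
clock: 14.07
position: [0.6544, -0.1074, 0.0948]
ee_rot: [0.952, -0.306, -0.001, -0.002]
ft_force: [-3.5, 6.4, 3.7]
grip_width: 0.391
grasp_force: 60.3
```

```bash
python3 m.py
```

```text
t 14.07 tool-x yaw -0.623 Mz 0.154 M [1.64 0.45 0.15] F [-3.5  6.4  3.7] j7 -1.52 pos [0.0004 0.0026 0.0948] grip 0.3910077274259633 60.28811752796173
```

Emit:
carry_out(commands=[[[0, 0, 0, 0, 0, 0.3]]])

```text
clock: 14.15
position: [0.6545, -0.1074, 0.0948]
ee_rot: [0.947, -0.321, -0.001, -0.002]
ft_force: [-2.4, 6.1, 4.0]
grip_width: 0.395
grasp_force: 60.3
```

```bash
python3 m.py
```

```text
t 14.15 tool-x yaw -0.654 Mz 0.162 M [1.62 0.34 0.16] F [-2.4  6.1  4. ] j7 -1.54 pos [0.0005 0.0026 0.0948] grip 0.39495989435993434 60.277079343795776
```

Emit:
carry_out(commands=[[[0, 0, 0, 0, 0, 0.7], [0, 0, 0, 0, 0, 0.7]]])

```text
clock: 14.32
position: [0.6545, -0.1074, 0.0948]
ee_rot: [0.921, -0.391, -0.001, -0.002]
ft_force: [-1.7, 5.3, 2.2]
grip_width: 0.394
grasp_force: 60.2
```

```bash
python3 m.py
```

```text
t 14.32 tool-x yaw -0.802 Mz 0.195 M [1.54 0.12 0.2 ] F [-1.7  5.3  2.2] j7 -1.69 pos [0.0005 0.0026 0.0948] grip 0.3938384809013798 60.17442047595978
```

Emit:
carry_out(commands=[[[0, 0, 0, 0, 0, 0.3]]])

```text
clock: 14.4
position: [0.6546, -0.1074, 0.0947]
ee_rot: [0.914, -0.405, -0.001, -0.002]
ft_force: [-1.8, 5.4, 3.9]
grip_width: 0.391
grasp_force: 60.2
```

```bash
python3 m.py
```

```text
t 14.4 tool-x yaw -0.835 Mz 0.191 M [1.57 0.18 0.19] F [-1.8  5.4  3.9] j7 -1.72 pos [0.0006 0.0026 0.0947] grip 0.39082022828253915 60.19373953342438
```

Emit:
carry_out(commands=[[[0, 0, 0, 0, 0, 0.3]]])

```text
clock: 14.48
position: [0.6546, -0.1074, 0.0947]
ee_rot: [0.908, -0.419, -0.001, -0.002]
ft_force: [-2.0, 4.9, 2.5]
grip_width: 0.392
grasp_force: 60.2
```

```bash
python3 m.py;python3 -c "
from h import *
a=[]
for i in range(16): camera('wrist'); a.append(get_obs()['torque'][2])
print(np.mean(a[2:]),get_obs()['clock'])"
```

```text
t 14.48 tool-x yaw -0.864 Mz 0.184 M [1.56 0.09 0.18] F [-2.   4.9  2.5] j7 -1.74 pos [0.0006 0.0026 0.0947] grip 0.3916434929228794 60.17889976501465
0.1369059289869049 15.2833
```

Emit:
carry_out(commands=[[[0, 0, 0, 0, 0, 0.8], [0, 0, 0, 0, 0, 0.6]]], force=75)

```text
clock: 15.45
position: [0.6548, -0.1074, 0.0948]
ee_rot: [0.875, -0.485, -0.001, -0.002]
ft_force: [-0.1, 5.6, 1.4]
grip_width: 0.388
grasp_force: 74.1
```

```bash
python3 m.py
```

```text
t 15.45 tool-x yaw -1.012 Mz 0.209 M [ 1.48 -0.09  0.21] F [-0.1  5.6  1.4] j7 -1.89 pos [0.0008 0.0026 0.0948] grip 0.3884910018303332 74.09748315811157
```

Emit:
carry_out(commands=[[[0, 0, 0, 0, 0, 0.3]]])

```text
clock: 15.53
position: [0.6548, -0.1074, 0.0947]
ee_rot: [0.867, -0.498, -0.001, -0.002]
ft_force: [-1.8, 5.5, 3.1]
grip_width: 0.386
grasp_force: 74.1
```

```bash
python3 m.py
```

```text
t 15.53 tool-x yaw -1.043 Mz 0.245 M [ 1.42 -0.15  0.25] F [-1.8  5.5  3.1] j7 -1.92 pos [0.0008 0.0026 0.0947] grip 0.386179619034223 74.11383390426636
```

Emit:
carry_out(commands=[[[0, 0, 0, 0, 0, 0.3]]])

```text
clock: 15.62
position: [0.6548, -0.1074, 0.0947]
ee_rot: [0.86, -0.511, -0.001, -0.002]
ft_force: [-1.1, 5.7, 2.0]
grip_width: 0.389
grasp_force: 74.1
```

```bash
python3 m.py;python3 -c "
from h import *
a=[]
for i in range(16): camera('wrist'); a.append(get_obs()['torque'][2])
print(np.mean(a[2:]),get_obs()['clock'])"
```

```text
t 15.62 tool-x yaw -1.073 Mz 0.248 M [ 1.49 -0.19  0.25] F [-1.1  5.7  2. ] j7 -1.95 pos [0.0008 0.0026 0.0947] grip 0.38862459867152227 74.100501537323
0.15258641950830806 16.4167
```

Torque has clearly risen: about 0.25 N m turning and 0.15 N m held, or roughly 65–76 N. One last small turn, then release and lift.

Emit:
carry_out(commands=[[[0, 0, 0, 0, 0, 0.7], [0, 0, 0, 0, 0, 0]]])

```text
clock: 16.58
position: [0.6549, -0.1075, 0.0947]
ee_rot: [0.84, -0.543, -0.001, -0.001]
ft_force: [-0.6, 5.6, 2.9]
grip_width: 0.389
grasp_force: 74.3
```

```bash
python3 m.py;python3 -c "
from h import *
a=[]
for i in range(12): camera('wrist'); a.append(get_obs()['torque'][2])
print(np.mean(a[1:]),get_obs()['clock'])"
```

```text
t 16.58 tool-x yaw -1.148 Mz 0.128 M [ 1.57 -0.33  0.13] F [-0.6  5.6  2.9] j7 -2.02 pos [0.0009 0.0025 0.0947] grip 0.38929808113332487 74.26346182823181
0.12088348258496545 17.1833
```

Emit:
carry_out(commands=[[[0, 0, 0, 0, 0, 0], [0, 0, 0, 0, 0, 0], [0, 0, 0, 0, 0, 0], [0, 0, 0, 0, 0, 0], [0, 0, 0, 0, 0, 0], [0, 0, 0, 0, 0, 0], [0, 0, 0, 0, 0, 0], [0, 0, 0, 0, 0, 0]]], hand=-1)

```text
clock: 17.85
position: [0.6541, -0.1098, 0.0944]
ee_rot: [0.84, -0.543, -0.0, -0.0]
ft_force: [0.2, -1.3, 0.2]
grip_width: 1.001
grasp_force: 0.0
```

Emit:
carry_out(commands=[[[0, 0, -0.5, 0, 0, 0], [0, 0, -0.8, 0, 0, 0], [0, 0, -0.8, 0, 0, 0], [0, 0, -0.8, 0, 0, 0], [-0.8, 0.4, 0, 0, 0, 0], [-0.8, 0.4, 0, 0, 0, 0], [-0.8, 0.4, 0, 0, 0, 0], [-0.8, 0.4, 0, 0, 0, 0], [0, 0, 0, 0, 0, 0], [0, 0, 0, 0, 0, 0]]])

```text
clock: 18.68
position: [0.5424, -0.0162, 0.2108]
ee_rot: [0.841, -0.54, -0.001, -0.002]
ft_force: [-0.2, 0.6, -0.1]
grip_width: 1.001
grasp_force: 0.0
```

```bash
python3 m.py; python3 -c "
from h import *
for n in('scene','top'): cv2.imwrite(f'pics/{n}2.png',camera(n)[:,:,::-1])
a=cv2.imread('pics/top2.png')[100:240,190:370];s=cv2.imread('pics/scene2.png')[190:290,180:295]
cv2.imwrite('pics/c3.png',np.hstack([cv2.resize(a,(395,310),interpolation=2),cv2.resize(s,(400,310),interpolation=2)]))
"
```

```text
t 18.68 tool-x yaw -1.142 Mz 0.044 M [-0.05  0.03  0.04] F [-0.2  0.6 -0.1] j7 -2.41 pos [-0.1116  0.0938  0.2108] grip 1.0007409735582435 0.0
```

View pics/c3.png

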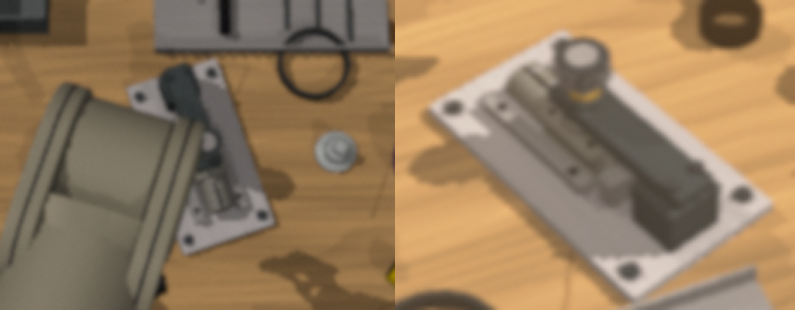

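The picture shows the hinge against the stop (scene crop ~(610,190)) with the head seated lower on the bridge (582,60). The ring and adapter haven't moved, and the arm is clear of everything. Handing in.

```bash
python3 -c "
from workcell import *
print(hand_in())"
```

```text
the job is handed in; nothing more can be done
None
```

The hinge is pushed fully home against the stop, and the thumbscrew is run down finger-tight at about 60–75 N, estimated from noisy torque readings. The gripper has let go and is clear, and the job is handed in; no verdict came back.

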